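# Fetch the drill-bit rack from behind the things in the instrument case

## Task

The drill-bit rack lies in the far half of the open instrument case, hemmed in by the battery pack, the drill chuck and the oil bottle that stand in front of it. First stand all three of them on the blue mat, leaving the rack where it is; then lift the rack out and lay it flat, bits up, squarely in the middle of the shallow steel tray; then stand each of the three back in the case in the very place it came from. Never let any of these four tip over, and leave the bowl, the jar and the screwdriver where they are.

Things in the scene. Friction and masses are not known exactly. Their poses are not given: they have to be found in the camera images.
- rack: Drill-bit rack: aluminium bar 42 (x) x 190 (y, long axis) x 42 (z) mm, 0.4 kg, with four thin dark bits standing 20 mm above its top near each end; the middle 90 mm is free of bits: grip there across the 42 mm. Origin: centre of underside, z up. Starts flat in the far half of the case, along it; the three things stand 2 to 12 mm from its near face (no room for a finger), 35 mm free behind it.
- battery: Battery pack: black block 40 (x) x 36 (y) x 46 (z) mm with a grey band and a narrower 26 x 22 mm plug stem on top, 66 mm tall in all, 0.3 kg, upright. Origin: centre of underside, z up. At the start its y axis lies about along the case's y axis: grip it across the 36 mm, fingers left and right of it.
- chuck: Drill chuck: bare steel cylinder, diameter 36 mm up to height 42, then tapering to a 20 mm nose, 64 mm tall in all, 0.25 kg, standing upright. Origin at the centre of its underside, z up.
- oil: Oil bottle: white plastic bottle with a grey cap, body diameter 36 mm (cylindrical up to at least 42 mm height), 74 mm tall, 0.09 kg, standing upright. Origin at the centre of its underside, z up.
- case: Open aluminium instrument case, fixed: 158 (x) x 288 (y) mm outside, walls 20 mm high, 4 mm thick, floor top 4 mm above counter. Origin: centre of underside; x points away from the robot (within 0.25 rad). Rack at x about 18 mm; battery pack, chuck and bottle in a row at x about -29, y about -78, 0, 78 mm in any order; each must return to the place where it itself stood at the start.
- mat: Flat blue silicone mat, fixed, 260 (x) x 120 (y) x 3 mm: the side area, on the left or the right of the case. Origin at the centre of its underside, x along its length. Standing on it means with the middle of the base over the mat.
- tray: Shallow steel tray for the rack, fixed, on the other side of the case than the mat: outside 226 (x) x 78 (y) mm, inside 218 x 70, rim 9 mm high, floor top 4 mm above the counter; the rack has 14 mm of room on every side. Origin: centre of underside, x along its length: the rack's y axis goes along the tray's x axis, either way round.
- bowl: Small round steel bowl, 76 mm across, 35 mm high, standing between the robot and the case; bystander, not to be moved. Origin at the centre of its underside.
- jar: Amber glass jar with a steel cap, 60 mm across, 85 mm tall, standing beyond the case; bystander, not to be moved. Origin at the centre of its underside.
- driver: Screwdriver with a black handle, 170 mm long, lying beyond the mat or tray on the left; bystander, not to be moved. Its x axis is its length.
There are look-alikes about, which are no part of the job. What is shaped like the oil but orange is not meant.

How it is judged (in metres and radians):
On the way, in this order (a step that is already met when the one before it is completed fails the run):
1. the battery pack, the chuck and the bottle all stand on the mat while the rack is still in its place in the case (x of battery in the frame of mat between -0.13 and 0.13 m and y of battery in the frame of mat between -0.06 and 0.06 m and z of battery in the frame of mat between 0 and 0.0065 m and angle between each of battery, chuck, oil's own z axis and vertical below 0.1 rad and linear speed of each of battery, chuck, oil below 0.03 m/s and angular speed of each of battery, chuck, oil below 0.3 rad/s and x of chuck in the frame of mat between -0.13 and 0.13 m and y of chuck in the frame of mat between -0.06 and 0.06 m and z of chuck in the frame of mat between 0 and 0.0065 m and x of oil in the frame of mat between -0.13 and 0.13 m and y of oil in the frame of mat between -0.06 and 0.06 m and z of oil in the frame of mat between 0 and 0.0065 m and distance of rack from where it was at the start of the episode below 0.02 m), for 0.2 s.
2. the rack lies in the tray while the three still stand on the mat (x of rack in the frame of tray between -0.015 and 0.015 m and y of rack in the frame of tray between -0.015 and 0.015 m and z of rack in the frame of tray between 0 and 0.0075 m and angle between the y axis of rack and the x axis of tray, either way round below 0.2 rad and angle between rack's own z axis and vertical below 0.06 rad and linear speed of each of rack, battery, chuck, oil below 0.03 m/s and angular speed of each of rack, battery, chuck, oil below 0.3 rad/s and x of battery in the frame of mat between -0.13 and 0.13 m and y of battery in the frame of mat between -0.06 and 0.06 m and z of battery in the frame of mat between 0 and 0.0065 m and angle between each of battery, chuck, oil's own z axis and vertical below 0.1 rad and x of chuck in the frame of mat between -0.13 and 0.13 m and y of chuck in the frame of mat between -0.06 and 0.06 m and z of chuck in the frame of mat between 0 and 0.0065 m and x of oil in the frame of mat between -0.13 and 0.13 m and y of oil in the frame of mat between -0.06 and 0.06 m and z of oil in the frame of mat between 0 and 0.0065 m), for 0.2 s.
At the end, for the whole second after the job is handed in: The rack lies flat in the tray, bits up, centred within 15 mm along each tray axis, its length within 0.2 rad of the tray's; the battery pack, chuck and bottle each stand upright (0.1 rad) within 15 mm of where they stood at the start; all is released and at rest (x of rack in the frame of tray between -0.015 and 0.015 m and y of rack in the frame of tray between -0.015 and 0.015 m and z of rack in the frame of tray between 0 and 0.0075 m and angle between the y axis of rack and the x axis of tray, either way round below 0.2 rad and angle between rack's own z axis and vertical below 0.06 rad and linear speed of each of rack, battery, chuck, oil below 0.03 m/s and angular speed of each of rack, battery, chuck, oil below 0.3 rad/s and distance of each of battery, chuck, oil from where it was at the start of the episode below 0.015 m and angle between each of battery, chuck, oil's own z axis and vertical below 0.1 rad); the robot touches nothing.
It fails at once if one of the four task things tips over (more than 0.6 rad) (angle between any of battery, chuck, oil, rack's own z axis and vertical above 0.6 rad).
It fails at once if the bowl, the jar or the screwdriver is moved by more than 30 mm (distance of any of bowl, jar, driver from where it was at the start of the episode above 0.03 m).
It also fails if it takes over 144 s, if anything falls off the work surface, if the arm or the gripper's body presses on something with over 40 N, if the wrist force passes 120 N, or if a joint passes its speed limit or range.

## Robot

A 6-joint arm with a two-finger parallel gripper is mounted at the origin on the work surface. World frame = base frame: x ahead of the robot, y to its left, z up, the work surface at z = 0. Lengths are in mm, angles in rad, forces in N, time in s.
With the tool pointing down it reaches from about 275 to 850 mm from the base axis. Payload 5.2 kg.
Tool frame: the origin (TCP) lies midway between the tips of the shut fingers; the grasp point (between the pads) lies manip.grip_point_offset behind it (manip.grip_point_offset is the distance from the TCP to the grasp point, in mm); z points along the fingers, y is the line along which they close (so a half turn about z gives the same grasp; the last joint's range is limited). The gripper opens to 85 mm and grips with 20 to 120 N. Pads are 22 mm wide; open, the fingers measure 114 mm over their backs; the gripper's body (76 mm by 85 mm) begins 54 mm behind the grasp point. The pads swing forward as they close: fully open they stand 13 mm farther back than shut.
Start: joints at [1.082, 0.259, 1.535, -0, 1.348, -0.203], TCP at [155.037, 527.701, 231.31] pointing down, gripper open.
Joint ranges: [-3.14, 3.14], [-0.91, 2.08], [0.19, 2.58], [-1.22, 4.36], [0.22, 2.71], [-3.12, 3.12]. Speed limits (rad/s): [2.57, 2.57, 3.14, 3.14, 3.14, 3.14].

## Interface

Orientations are given as a unit quaternion [w, x, y, z].
In Python, from rig import manip, get_image gives the robot as it stands.
- The arm moves only by the tool arm_command, never from a script. Its argument "targets" is one flat list of numbers, 7 for each row, row after row: the shift along the tool's x, y, z scaled (see below), then the turn, a rotation vector about the tool's x, y, z scaled (see below), then the opening in per cent of the stroke, from 0 (shut) to 100 (fully open). In form: [dx, dy, dz, wx, wy, wz, jaw, dx, dy, dz, wx, wy, wz, jaw, ...]. A call has 1 to 5 rows; each row shifts and turns the commanded pose from where the row before left it, along the tool's axes as they then stand; what a row does not reach is not made up. The controller multiplies each number of a shift by 0.03 m and each number of a turn by 8 degrees. A row lasts 1/8 s, in which the tool goes at most 62.5 mm and 10.7 degrees, less where a joint would pass 70% of its speed; a pose out of reach is approached as far as the arm can. A call with a number of a shift or a turn outside -1 to 1 is refused whole. A call with a gripper value outside its range is refused whole. The fingers move at their own pace and stop on an object; "force" is the grip in N (left out, the last holds). Time passes only in rows, so rows that do not move let the fingers close. It gives the time, the measured TCP pose, the force, the opening and the grip force at its end, in the units of the state.
- manip.get_obs(): the state, without advancing time (a new reading comes with each control period).
- get_image(name): name is "side" or "top"; returns a dict with "image" (400x640x3 uint8, red, green, blue), "range_z" (400x640 float32, mm along the optical axis (not along the pixel's ray), 0 where there is no reading), "fx", "fy", "cx", "cy" (pixels), "extrinsics" (4x4, takes a point from camera to world coordinates). Camera axes: x right, y down, z forward; pixel columns grow to the right and rows downward; lengths in mm; the calibration is good to about 2 mm. A picture is of the moment at which its call begins.
- manip.job_done(): hands the job in; it is judged then, once.
The state is a dict: "t": time; "q": joint angles; "joint_vel": joint speeds; "effort": joint torques, N m; "ee_pos": TCP position; "eef_rot": TCP orientation; "force": force on the tool from outside, world axes, zero at the start; "moment": the same for the moment, N m; "opening": finger opening in mm; "grasp_force": force on a finger pad.
Only numpy, scipy, OpenCV 4.12 (cv2) and the standard library are available. Lean on these libraries where they do the work, as an engineer would, in place of code of your own. Each camera call takes 0.05 s, during which the arm holds its last target. There are 200 camera calls.

## Working session

There is one attempt and no reset: what is moved stays moved. The work goes in short steps, Python scripts to look and compute and a tool call to move; the robot and the scene stay as the last step left them, time stands still between calls to the robot, and variables do not carry over. Pictures are saved under pics/ and viewed, at most 14 in all, crops included, and the job is handed in when it is done.

Besides the shell and the picture viewer there is one more tool, called as a command line: name --argument value ..., lists and objects as JSON in quotes. arm_command: Moves the arm, as the interface text tells. Shifts and turns lie within -1 to 1; 1 stands for 0.03 m of shift or 8 degrees of turn. Its arguments: {"type":"object","properties":{"targets":{"type":"array"},"force":{"type":"number"}},"required":["targets"]}

```bash
ls; mkdir -p pics; python3 - <<'E'
from rig import manip,get_image
import cv2,numpy as np
print(manip.get_obs(), manip.grip_point_offset)
for n in ("top","side"):
    d=get_image(n); cv2.imwrite(f"pics/{n}0.png",d["image"][:,:,::-1]); np.savez(f"{n}0.npz",**d)
    print(n,d["fx"],d["fy"],d["cx"],d["cy"],d["extrinsics"].round(3).tolist())
E
```

```text
pics
{'t': 0.0, 'q': array([ 1.08222740e+00,  2.59396571e-01,  1.53608814e+00, -1.34947493e-06,
        1.34802783e+00, -2.02795607e-01]), 'joint_vel': array([ 6.45261960e-04, -9.06922471e-04, -8.25307128e-04, -6.50971732e-04,
       -4.95544492e-04, -2.01315617e-06]), 'effort': array([ 1.30141849e-03, -4.46034408e+01, -2.90570801e+01, -1.11724316e-04,
        1.14577709e-02,  1.60110278e-05]), 'ee_pos': array([154.7621488 , 527.21561631, 230.44385337]), 'eef_rot': array([-3.24646328e-04,  1.42400730e-01,  9.89808623e-01, -9.03378705e-04]), 'force': array([ 0.25999456, -0.25612431,  0.16403026]), 'moment': array([ 0.04515035,  0.02719232, -0.01319267]), 'grasp_force': 0.0, 'opening': 85.57602568836458} 18.700000000000003
top 464.3037115177004 464.3037115177004 319.44234407644484 200.040374604884 [[-0.029, -0.984, 0.175, 371.317], [-1.0, 0.03, -0.0, -13.222], [-0.005, -0.174, -0.985, 1189.554], [0.0, 0.0, 0.0, 1.0]]
side 391.1323317283606 391.1323317283606 322.14673499366256 203.1604414385004 [[1.0, -0.005, 0.029, 564.38], [-0.027, -0.528, 0.849, -707.666], [0.011, -0.849, -0.528, 475.089], [0.0, 0.0, 0.0, 1.0]]
```

View pics/top0.png

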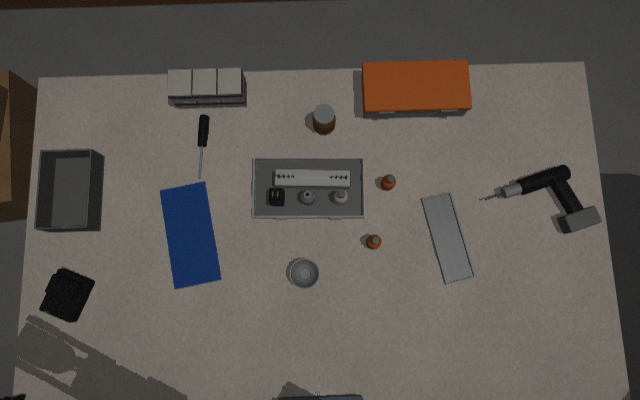

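View pics/side0.png

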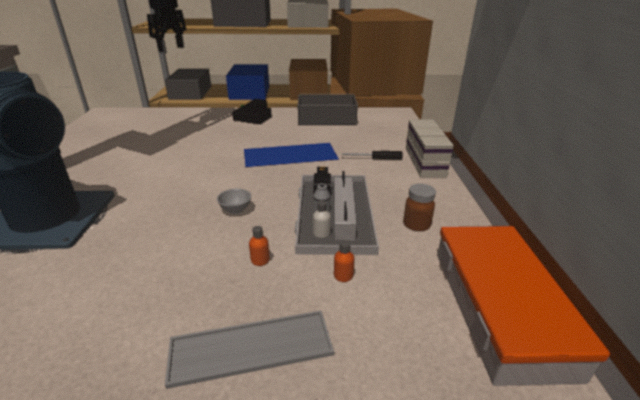

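The top view shows the case at (307,188), with the battery at (277,197), the chuck at (308,197) and the white oil bottle at (340,197). The rack is at (312,177), the mat at (190,235), the tray at (447,238), the bowl at (303,272), the jar at (324,118) and the driver at (202,145). Possible mistakes are the orange bottles at (389,182) and (374,241), and the black block at (68,295). I choose the white bottle in the case and the black block with a stem in the case. Next I check them in a crop and measure.

```bash
cat > h.py <<'E'
import numpy as np,cv2
def cloud(d):
    z=d["range_z"]; v,u=np.mgrid[:z.shape[0],:z.shape[1]]
    p=np.stack([(u-d["cx"])/d["fx"]*z,(v-d["cy"])/d["fy"]*z,z,np.ones_like(z)],-1)@d["extrinsics"].T
    p=p[...,:3]; p[z==0]=np.nan; return p
def rect(pts):
    r=cv2.minAreaRect(pts.astype(np.float32)); b=cv2.boxPoints(r)
    e=b[1]-b[0]; f=b[2]-b[1]; l,s=(e,f) if np.hypot(*e)>np.hypot(*f) else (f,e)
    a=np.degrees(np.arctan2(l[1],l[0])); a=(a+90)%180-90
    return np.round(r[0],1),round(float(np.hypot(*l)),1),round(float(np.hypot(*s)),1),round(float(a),1)
E
python3 - <<'E'
from h import *
d=dict(np.load("top0.npz")); p=cloud(d); im=d["image"].astype(int)
cv2.imwrite("pics/crop.png",cv2.resize(d["image"][150:225,240:385,::-1],None,fx=5,fy=5,interpolation=cv2.INTER_CUBIC))
def box(r0,r1,c0,c1):
    m=np.zeros(im.shape[:2],bool); m[r0:r1,c0:c1]=1; return m
z=p[...,2]; print("table z",np.nanmedian(z[box(200,280,230,245)]), "mat z",np.nanmedian(z[box(200,260,180,200)]),"tray floor",np.nanmedian(z[box(210,260,440,450)]),"case floor",np.nanmedian(z[box(207,212,260,355)]))
mat=box(170,300,150,230)&(im[...,2]>im[...,0]+40)
print("mat",rect(p[mat][:,:2]))
tr=box(185,290,415,480)&(z>5.5)&(z<20); print("trayrim",rect(p[tr][:,:2]))
cs=box(150,225,245,370)&(z>14)&(z<26); print("case",rect(p[cs][:,:2]))
rk=box(162,190,268,356)&(z>40)&(z<52); print("rack",rect(p[rk][:,:2]),np.nanmedian(z[rk]))
for n,c0,c1,zs in (("bat",262,292,[(42,55),(60,75)]),("chuck",293,322,[(30,75),(58,75)]),("oil",325,354,[(30,80),(66,85)])):
  for a,b in zs:
    m=box(184,212,c0,c1)&(z>a)&(z<b); print(n,(a,b),m.sum(),p[m].mean(0).round(1),rect(p[m][:,:2]))
for n,b,a in (("bowl",box(250,295,280,325),25),("jar",box(95,140,305,345),70),("o1",box(170,195,378,400),30),("o2",box(230,252,362,386),30),("blk",box(260,330,30,100),10)):
    m=b&(z>a); print(n,p[m].mean(0).round(1),np.nanmax(z[b]))
E
```

```text
table z -0.31939576628781197 mat z 2.7755713352346447 tray floor 3.6005735837754855 case floor 4.096878891318738
mat (array([nan, nan]), nan, nan, nan)
trayrim (array([ 482.6, -336. ]), 263.1, 157.6, -4.0)
case (array([610.9,  14.4]), 288.5, 161.8, 88.3)
rack (array([628.2,  10.9]), 201.9, 51.0, 89.0) 45.57558398980677
bat (42, 55) 158 [591.8  90.7  48.1] (array([593. ,  85.2]), 55.3, 51.5, 87.8)
bat (60, 75) 93 [587.2  95.4  68.7] (array([587.9,  95.4]), 26.9, 20.3, -2.4)
chuck (30, 75) 261 [593.   15.8  51.6] (array([591.8,  17.6]), 70.9, 49.8, 88.3)
chuck (58, 75) 71 [583.6  15.9  65.7] (array([584. ,  15.8]), 22.3, 20.1, 88.3)
oil (30, 80) 266 [590.8 -63.2  52. ] (array([589.6, -58.1]), 60.9, 49.9, 87.6)
oil (66, 85) 45 [581.8 -66.6  76.7] (array([581.5, -66.4]), 16.4, 14.7, -3.2)
bowl [393.7  30.4  32.6] 41.46938987316935
jar [784.3 -30.4  83.8] 91.05588056592023
o1 [ 613.9 -187.    54.9] 77.32326716859689
o2 [ 465.3 -142.7   55.2] 77.17432384142262
blk [358.6 608.2  43.3] 70.55229532922544
```

View pics/crop.png

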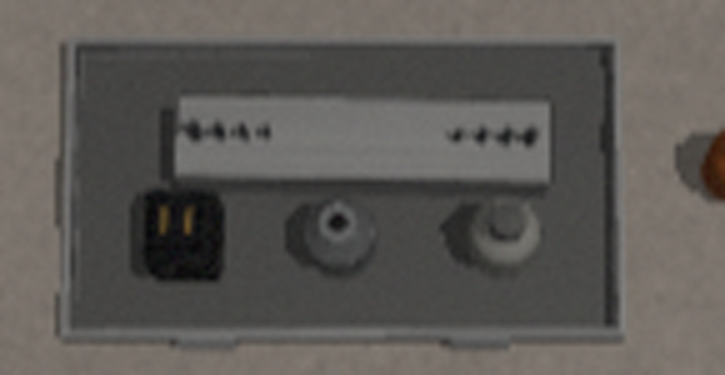

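The crop shows the battery (two gold contacts) at case left, the chuck (nose hole) in the middle and the white, grey-capped oil bottle at right, with the rack behind them. The choice holds. Next I refine the mat, tray and rack.

```bash
python3 - <<'E'
from h import *
d=dict(np.load("top0.npz")); p=cloud(d); im=d["image"].astype(int); z=p[...,2]
def box(r0,r1,c0,c1):
    m=np.zeros(im.shape[:2],bool); m[r0:r1,c0:c1]=1; return m
ok=~np.isnan(z)
mat=box(170,300,150,230)&(im[...,2]>im[...,0]+40)&ok; print("mat",rect(p[mat][:,:2]),mat.sum())
# tray by median colour vs counter
g=im.sum(2); t=box(188,290,415,478)
warm=im[...,0]-im[...,2]; print(np.median(im[205:260,438:450].reshape(-1,3),0),np.median(im[200:280,395:415].reshape(-1,3),0))
m=(t&(warm<10)&ok).astype(np.uint8); n,l,s,_=cv2.connectedComponentsWithStats(m); k=1+s[1:,4].argmax(); m=l==k
print("tray",rect(p[m][:,:2]),m.sum(),s[k])
rk=box(162,190,268,356)&(z>43.5)&(z<48.5); n,l,s,_=cv2.connectedComponentsWithStats(cv2.morphologyEx(rk.astype(np.uint8),cv2.MORPH_OPEN,np.ones((3,3)))); k=1+s[1:,4].argmax(); rk=l==k
print("rack",rect(p[rk][:,:2]),p[rk].mean(0).round(1))
# side view
d=dict(np.load("side0.npz")); q=cloud(d).reshape(-1,3); q=q[~np.isnan(q[:,2])]
for n,c,a,b in (("bat",(588,95),60,75),("chuck",(584,16),58,75),("oil",(582,-66),66,85)):
    m=(np.hypot(q[:,0]-c[0],q[:,1]-c[1])<22)&(q[:,2]>a)&(q[:,2]<b); print(n,m.sum(),q[m].mean(0).round(1),rect(q[m][:,:2]))
E
```

```text
mat (array([504.3, 322.4]), 258.5, 120.6, 10.3) 4599
[102. 103. 102.] [120. 113. 106.]
tray (array([ 475.4, -337.9]), 229.8, 85.1, 11.6) 2897 [ 420  191   56   94 2897]
rack (array([638.2,  24.9]), 17.7, 13.9, 88.4) [638.7  23.3  45.8]
bat 85 [590.4  89.9  67. ] (array([590.6,  92.3]), 25.4, 22.3, -5.7)
chuck 76 [587.9  12.1  64.5] (array([587.7,  15.2]), 21.9, 21.2, 16.9)
oil 79 [585.8 -70.6  74.1] (array([585.8, -68. ]), 16.6, 15.6, 89.1)
```

arm_command --targets '[0,0,0,0,0,-0.92,70,0,0,0,0,0,-0.92,70,-0.99,-0.93,0,0,0,0,70,-0.99,-0.93,0,0,0,0,70,-0.99,-0.93,0,0,0,0,70]' --force 40

```text
t: 0.72
ee_pos: [242.1, 440.4, 230.9]
eef_rot: [-0.0, 0.014, 1.0, -0.0]
force: [0.8, -0.6, -0.1]
opening: 59.8
grasp_force: 0.0
```

arm_command --targets '[-0.99,-0.93,0,0,0,0,70,-0.99,-0.93,0,0,0,0,70,-0.99,-0.93,0,0,0,0,70,-0.99,-0.93,0,0,0,0,70,-0.99,-0.93,0,0,0,0,70]'

```text
t: 1.35
ee_pos: [386.7, 296.6, 231.0]
eef_rot: [-0.0, 0.014, 1.0, -0.0]
force: [0.3, 0.1, 0.2]
opening: 60.1
grasp_force: 0.0
```

arm_command --targets '[-0.99,-0.93,0,0,0,0,70,-0.99,-0.93,0,0,0,0,70,-0.99,-0.93,0.5,0,0,0,70,-0.99,-0.93,0.5,0,0,0,70,-0.99,-0.93,0.5,0,0,0,70]'

```text
t: 1.98
ee_pos: [531.1, 152.9, 185.5]
eef_rot: [-0.0, 0.015, 1.0, 0.0]
force: [0.8, 0.1, 0.5]
opening: 59.8
grasp_force: 0.0
```

arm_command --targets '[-0.99,-0.93,0.5,0,0,0,70,-0.99,-0.93,0.5,0,0,0,70,0,0,0.7,0,0,0,70,0,0,0,0,0,0,70]'

```text
t: 2.48
ee_pos: [586.7, 96.1, 132.9]
eef_rot: [-0.003, 0.015, 1.0, 0.0]
force: [-0.0, 0.5, -0.1]
opening: 59.7
grasp_force: 0.0
```

arm_command --targets '[-0.07,-0.06,1,0,0,0,70,0,0,1,0,0,0,70,0,0,1,0,0,0,70,0,0,0.97,0,0,0,70,0,0,0,0,0,0,70]'

```text
t: 3.1
ee_pos: [588.4, 95.3, 14.9]
eef_rot: [-0.002, 0.014, 1.0, 0.0]
force: [-0.2, -0.5, 0.2]
opening: 59.7
grasp_force: 0.0
```

arm_command --targets '[0,0,0,0,0,0,50,0,0,0,0,0,0,40,0,0,0,0,0,0,30,0,0,0,0,0,0,30,0,0,0,0,0,0,30]'

```text
t: 3.72
ee_pos: [591.7, 94.9, 18.2]
eef_rot: [0.002, 0.014, 1.0, 0.0]
force: [-0.0, 1.8, 6.5]
opening: 36.0
grasp_force: 41.4
```

```bash
python3 - <<'E'
from rig import manip,get_image
import cv2
for i in range(2):
    o=manip.get_obs(); print(o["t"],o["ee_pos"],o["eef_rot"],o["force"],o["opening"],o["grasp_force"])
    d=get_image("side")
cv2.imwrite("pics/s1.png",cv2.resize(d["image"][120:280,230:450,::-1],None,fx=3.5,fy=3.5))
E
```

```text
3.725 [591.69809273  94.88886141  18.24605293] [1.78353097e-03 1.43859005e-02 9.99894918e-01 1.31450726e-04] [-0.0469068   1.78609929  6.54324468] 35.9537261220565 41.384190917015076
3.775 [591.69005015  94.90532882  18.24327761] [1.78102969e-03 1.43870074e-02 9.99894905e-01 1.42546999e-04] [-0.21218723  1.58733658  6.4793893 ] 35.62003374365379 41.38552665710449
```

View pics/s1.png

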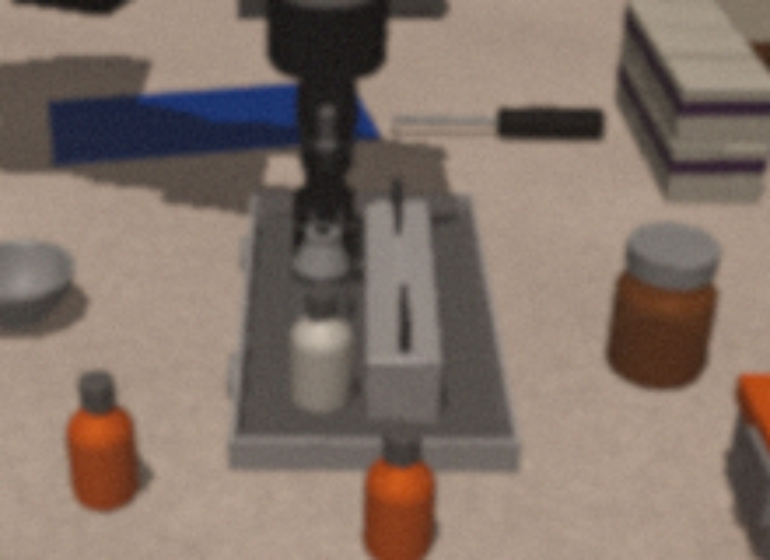

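The battery is gripped at 36 mm; the chuck and oil stand untouched. Next I lift it and carry it to the mat.

arm_command --targets '[0,0,-0.3,0,0,0,30,0,0,-0.7,0,0,0,30,0,0,-0.8,0,0,0,30,0,0,-0.8,0,0,0,30,0,0,0,0,0,0,30]'

```text
t: 4.45
ee_pos: [591.7, 94.5, 96.4]
eef_rot: [0.002, 0.014, 1.0, -0.0]
force: [0.9, -0.1, -2.2]
opening: 35.6
grasp_force: 40.4
```

arm_command --targets '[0.08,0.5,0,0,0,0,30,0.08,0.9,0,0,0,0,30,0.08,0.99,0,0,0,0,30,0.08,0.99,0,0,0,0,30,0.08,0.99,0,0,0,0,30]'

```text
t: 5.08
ee_pos: [580.5, 227.8, 92.3]
eef_rot: [-0.002, 0.014, 1.0, -0.0]
force: [-0.1, -0.7, -2.3]
opening: 35.3
grasp_force: 40.4
```

arm_command --targets '[0.08,0.99,0,0,0,0,30,0.08,0.99,0,0,0,0,30,0.08,0.99,0,0,0,0,30,0,0.6,0,0,0,0,30,0,0,0,0,0,0,30]'

```text
t: 5.7
ee_pos: [577.0, 334.5, 93.0]
eef_rot: [-0.001, 0.013, 1.0, -0.0]
force: [-0.0, 0.1, -2.7]
opening: 35.4
grasp_force: 40.4
```

arm_command --targets '[0,0,0.8,0,0,0,30,0,0,0.7,0,0,0,30,0,0,0.5,0,0,0,30,0,0,0.3,0,0,0,30,0,0,0,0,0,0,30]'

```text
t: 6.32
ee_pos: [577.7, 332.8, 24.6]
eef_rot: [-0.001, 0.015, 1.0, -0.0]
force: [0.4, -0.4, -2.2]
opening: 35.7
grasp_force: 40.5
```

arm_command --targets '[0,0,0.1,0,0,0,30,0,0,0,0,0,0,30,0,0,0,0,0,0,30]'

```text
t: 6.7
ee_pos: [578.3, 333.5, 22.7]
eef_rot: [0.0, 0.014, 1.0, 0.0]
force: [0.4, 0.9, -3.1]
opening: 35.6
grasp_force: 40.5
```

arm_command --targets '[0,0,0.05,0,0,0,30,0,0,0,0,0,0,30,0,0,0,0,0,0,30]'

```text
t: 7.08
ee_pos: [577.9, 333.3, 20.7]
eef_rot: [-0.0, 0.014, 1.0, -0.0]
force: [1.6, -0.6, -2.2]
opening: 35.5
grasp_force: 40.5
```

arm_command --targets '[0,0,0.07,0,0,0,30,0,0,0,0,0,0,30,0,0,0,0,0,0,30]'

```text
t: 7.45
ee_pos: [578.0, 333.3, 18.5]
eef_rot: [-0.0, 0.014, 1.0, -0.0]
force: [0.3, -0.3, -3.2]
opening: 35.7
grasp_force: 40.5
```

arm_command --targets '[0,0,0.07,0,0,0,30,0,0,0,0,0,0,30,0,0,0,0,0,0,30]'

```text
t: 7.82
ee_pos: [578.2, 333.4, 17.3]
eef_rot: [0.0, 0.014, 1.0, 0.0]
force: [-2.5, -0.8, 5.0]
opening: 35.3
grasp_force: 41.2
```

arm_command --targets '[0,0,0,0,0,0,50,0,0,0,0,0,0,70,0,0,0,0,0,0,70,0,0,-0.3,0,0,0,70,0,0,-0.9,0,0,0,70]'

```text
t: 8.45
ee_pos: [576.8, 332.8, 51.6]
eef_rot: [-0.002, 0.014, 1.0, -0.001]
force: [-0.1, -0.1, -0.3]
opening: 60.1
grasp_force: 0.0
```

arm_command --targets '[0,0,-1,0,0,0,70,0,0,-1,0,0,0,70,-0.06,-0.7,-0.5,0,0,0,70,-0.06,-0.96,0,0,0,0,70,-0.06,-0.96,0,0,0,0,70]'

```text
t: 9.07
ee_pos: [580.8, 252.5, 127.5]
eef_rot: [-0.0, 0.014, 1.0, -0.0]
force: [-0.3, -0.3, -1.0]
opening: 59.8
grasp_force: 0.0
```

arm_command --targets '[-0.06,-0.96,0,0,0,0,70,-0.06,-0.96,0,0,0,0,70,-0.06,-0.96,0,0,0,0,70,-0.06,-0.96,0,0,0,0,70,-0.06,-0.96,0,0,0,0,70]'

```text
t: 9.7
ee_pos: [585.2, 108.0, 127.2]
eef_rot: [-0.001, 0.015, 1.0, -0.0]
force: [0.4, 0.8, -0.3]
opening: 60.1
grasp_force: 0.0
```

arm_command --targets '[-0.06,-0.96,0,0,0,0,70,-0.06,-0.96,0,0,0,0,70,-0.06,-0.96,0,0,0,0,70,0,-0.3,0,0,0,0,70,0,0,0,0,0,0,70]'

```text
t: 10.32
ee_pos: [588.1, 14.2, 127.4]
eef_rot: [-0.0, 0.015, 1.0, 0.0]
force: [-0.2, -0.3, 0.2]
opening: 59.8
grasp_force: 0.0
```

```bash
python3 - <<'E'
from rig import manip,get_image
import cv2,numpy as np
o=manip.get_obs(); print(o["t"],o["ee_pos"],o["eef_rot"])
d=get_image("side"); np.savez("side1.npz",**d)
cv2.imwrite("pics/s2.png",cv2.resize(d["image"][50:270,200:460,::-1],None,fx=2.6,fy=2.6))
E
```

```text
10.325 [588.13500261  14.17301211 127.36012594] [-2.92673132e-04  1.52850851e-02  9.99883122e-01  1.47928316e-04]
```

View pics/s2.png

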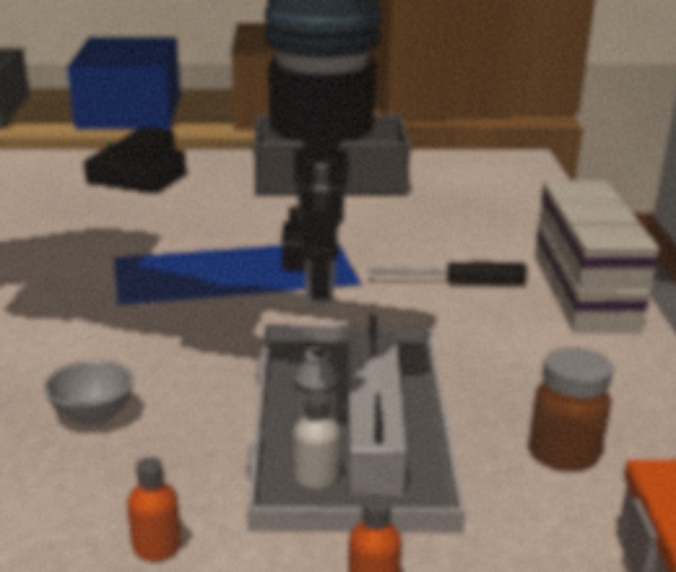

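The battery stands on the mat behind the gripper, at crop (297,240), and the fingers line up with the chuck at (317,365). Next I descend on the chuck.

arm_command --targets '[0,0.04,1,0,0,0,70,0,0,1,0,0,0,70,0,0,1,0,0,0,70,0,0,0.75,0,0,0,70,0,0,0,0,0,0,70]'

```text
t: 11.0
ee_pos: [586.8, 17.5, 13.2]
eef_rot: [-0.002, 0.014, 1.0, 0.0]
force: [-0.1, 0.8, 0.0]
opening: 60.0
grasp_force: 0.0
```

arm_command --targets '[0,0,0,0,0,0,50,0,0,0,0,0,0,40,0,0,0,0,0,0,30,0,0,0,0,0,0,30,0,0,0,0,0,0,30]'

```text
t: 11.62
ee_pos: [589.6, 16.3, 16.5]
eef_rot: [0.001, 0.014, 1.0, 0.0]
force: [-0.7, 2.3, 6.2]
opening: 34.9
grasp_force: 39.9
```

arm_command --targets '[0,0,-0.3,0,0,0,30,0,0,-0.9,0,0,0,30,0,0,-1,0,0,0,30,0,0,-1,0,0,0,30,0.28,0.6,0,0,0,0,30]'

```text
t: 12.25
ee_pos: [582.8, 33.4, 113.5]
eef_rot: [0.003, 0.015, 1.0, -0.001]
force: [0.3, 0.7, -2.2]
opening: 34.9
grasp_force: 40.3
```

arm_command --targets '[0.28,0.92,0,0,0,0,30,0.28,0.92,0,0,0,0,30,0.28,0.92,0,0,0,0,30,0.28,0.92,0,0,0,0,30,0.28,0.92,0,0,0,0,30]'

```text
t: 12.88
ee_pos: [540.2, 175.1, 109.1]
eef_rot: [-0.002, 0.014, 1.0, -0.0]
force: [0.9, 0.7, -2.4]
opening: 34.7
grasp_force: 40.3
```

arm_command --targets '[0.28,0.92,0,0,0,0,30,0.28,0.92,0,0,0,0,30,0.28,0.92,0,0,0,0,30,0.28,0.92,0,0,0,0,30,0.28,0.92,0,0,0,0,30]'

```text
t: 13.5
ee_pos: [502.1, 313.8, 109.0]
eef_rot: [-0.002, 0.014, 1.0, -0.001]
force: [-0.0, 0.1, -1.8]
opening: 34.6
grasp_force: 40.3
```

arm_command --targets '[0,0.3,0,0,0,0,30,0,0,0,0,0,0,30,0,0,0.9,0,0,0,30,0,0,0.9,0,0,0,30,0,0,0.7,0,0,0,30]'

```text
t: 14.12
ee_pos: [504.6, 320.1, 34.5]
eef_rot: [-0.001, 0.015, 1.0, -0.001]
force: [-0.1, 0.5, -3.0]
opening: 34.7
grasp_force: 40.3
```

arm_command --targets '[0,0,0.4,0,0,0,30,0,0,0.15,0,0,0,30,0,0,0,0,0,0,30,0,0,0,0,0,0,30]'

```text
t: 14.62
ee_pos: [505.7, 321.8, 20.4]
eef_rot: [0.001, 0.014, 1.0, 0.0]
force: [0.2, -0.2, -1.8]
opening: 34.5
grasp_force: 40.3
```

Contact is expected near 15.5.

arm_command --targets '[0,0,0.1,0,0,0,30,0,0,0,0,0,0,30,0,0,0,0,0,0,30]'

```text
t: 15.0
ee_pos: [505.0, 321.7, 16.6]
eef_rot: [0.0, 0.014, 1.0, 0.0]
force: [0.7, -0.4, -1.6]
opening: 34.3
grasp_force: 40.3
```

arm_command --targets '[0,0,0.06,0,0,0,30,0,0,0,0,0,0,30,0,0,0,0,0,0,30]'

```text
t: 15.38
ee_pos: [505.2, 321.7, 15.5]
eef_rot: [0.0, 0.014, 1.0, 0.0]
force: [-2.9, -0.2, 5.4]
opening: 34.6
grasp_force: 41.0
```

arm_command --targets '[0,0,0,0,0,0,50,0,0,0,0,0,0,70,0,0,0,0,0,0,70,0,0,-0.3,0,0,0,70,0,0,-0.9,0,0,0,70]'

```text
t: 16.0
ee_pos: [503.9, 321.1, 50.0]
eef_rot: [-0.002, 0.014, 1.0, -0.001]
force: [0.4, 0.1, 0.2]
opening: 59.7
grasp_force: 0.0
```

arm_command --targets '[0,0,-1,0,0,0,70,0,0,-1,0,0,0,70,-0.12,-0.6,-0.6,0,0,0,70,-0.24,-0.98,0,0,0,0,70,-0.24,-0.98,0,0,0,0,70]'

```text
t: 16.62
ee_pos: [520.9, 242.5, 129.1]
eef_rot: [0.0, 0.014, 1.0, -0.0]
force: [0.6, 0.3, 0.2]
opening: 59.4
grasp_force: 0.0
```

arm_command --targets '[-0.24,-0.98,0,0,0,0,70,-0.24,-0.98,0,0,0,0,70,-0.24,-0.98,0,0,0,0,70,-0.24,-0.98,0,0,0,0,70,-0.24,-0.98,0,0,0,0,70]'

```text
t: 17.25
ee_pos: [552.2, 94.1, 128.6]
eef_rot: [-0.0, 0.015, 1.0, -0.0]
force: [0.5, 0.6, -0.5]
opening: 59.5
grasp_force: 0.0
```

arm_command --targets '[-0.24,-0.98,0,0,0,0,70,-0.24,-0.98,0,0,0,0,70,-0.24,-0.98,0,0,0,0,70,-0.24,-0.98,0,0,0,0,70,-0.24,-0.98,0,0,0,0,70]'

```text
t: 17.88
ee_pos: [583.6, -53.7, 128.6]
eef_rot: [-0.0, 0.015, 1.0, -0.0]
force: [0.8, -0.7, 0.1]
opening: 59.7
grasp_force: 0.0
```

arm_command --targets '[-0.12,-0.48,0,0,0,0,70,0,0,0,0,0,0,70]'

```text
t: 18.12
ee_pos: [587.1, -67.2, 128.5]
eef_rot: [-0.0, 0.015, 1.0, 0.0]
force: [0.2, 0.4, -0.7]
opening: 59.7
grasp_force: 0.0
```

arm_command --targets '[0,0,1,0,0,0,70,0,0,1,0,0,0,70,0,0,1,0,0,0,70,0,0,0.75,0,0,0,70,0,0,0,0,0,0,70]' --force 30

```text
t: 18.75
ee_pos: [585.5, -64.4, 14.5]
eef_rot: [-0.002, 0.014, 1.0, 0.001]
force: [-0.4, -0.7, 0.2]
opening: 59.7
grasp_force: 0.0
```

arm_command --targets '[0,0,0,0,0,0,50,0,0,0,0,0,0,40,0,0,0,0,0,0,30,0,0,0,0,0,0,30,0,0,0,0,0,0,30]'

```text
t: 19.38
ee_pos: [588.4, -66.1, 17.7]
eef_rot: [0.001, 0.014, 1.0, -0.0]
force: [-0.8, 1.9, 7.1]
opening: 35.5
grasp_force: 30.6
```

arm_command --targets '[0,0,-0.3,0,0,0,30,0,0,-0.9,0,0,0,30,0,0,-1,0,0,0,30,0,0,-1,0,0,0,30,0.21,0.48,0,0,0,0,30]'

```text
t: 20.0
ee_pos: [583.6, -52.6, 115.1]
eef_rot: [0.003, 0.015, 1.0, -0.001]
force: [-0.1, 0.3, -1.1]
opening: 34.6
grasp_force: 30.1
```

arm_command --targets '[0.42,0.95,0,0,0,0,30,0.42,0.95,0,0,0,0,30,0.42,0.95,0,0,0,0,30,0.42,0.95,0,0,0,0,30,0.42,0.95,0,0,0,0,30]'

```text
t: 20.62
ee_pos: [520.7, 94.2, 110.9]
eef_rot: [-0.001, 0.014, 1.0, 0.0]
force: [0.8, 0.3, -0.6]
opening: 35.1
grasp_force: 30.1
```

arm_command --targets '[0.42,0.95,0,0,0,0,30,0.42,0.95,0,0,0,0,30,0.42,0.95,0,0,0,0,30,0.42,0.95,0,0,0,0,30,0.42,0.95,0,0,0,0,30]'

```text
t: 21.25
ee_pos: [461.7, 238.0, 110.9]
eef_rot: [-0.001, 0.014, 1.0, -0.0]
force: [0.6, -0.4, -1.0]
opening: 34.9
grasp_force: 30.1
```

arm_command --targets '[0.42,0.95,0,0,0,0,30,0.42,0.95,0,0,0,0,30,0.21,0.48,0,0,0,0,30,0,0,0.5,0,0,0,30,0,0,0.9,0,0,0,30]'

```text
t: 21.88
ee_pos: [435.0, 308.8, 69.4]
eef_rot: [0.001, 0.014, 1.0, 0.0]
force: [0.7, -0.3, -1.7]
opening: 35.2
grasp_force: 30.2
```

arm_command --targets '[0,0,0.9,0,0,0,30,0,0,0.5,0,0,0,30,0,0,0.25,0,0,0,30,0,0,0,0,0,0,30,0,0,0,0,0,0,30]'

```text
t: 22.5
ee_pos: [435.2, 309.4, 21.5]
eef_rot: [0.001, 0.014, 1.0, 0.0]
force: [-0.3, 0.5, -2.0]
opening: 34.8
grasp_force: 30.2
```

Contact is expected near 16.7.

arm_command --targets '[0,0,0.1,0,0,0,30,0,0,0,0,0,0,30,0,0,0,0,0,0,30]'

```text
t: 22.88
ee_pos: [434.5, 309.4, 17.9]
eef_rot: [0.0, 0.014, 1.0, 0.0]
force: [0.9, 0.4, -0.0]
opening: 34.8
grasp_force: 30.2
```

arm_command --targets '[0,0,0.07,0,0,0,30,0,0,0,0,0,0,30,0,0,0,0,0,0,30]'

```text
t: 23.25
ee_pos: [434.7, 309.4, 16.6]
eef_rot: [0.0, 0.014, 1.0, 0.0]
force: [-2.1, -1.3, 8.8]
opening: 34.7
grasp_force: 30.9
```

arm_command --targets '[0,0,0,0,0,0,50,0,0,0,0,0,0,70,0,0,0,0,0,0,70,0,0,-0.3,0,0,0,70,0,0,-0.9,0,0,0,70]'

```text
t: 23.88
ee_pos: [433.4, 308.7, 51.2]
eef_rot: [-0.001, 0.014, 1.0, -0.001]
force: [0.3, -0.2, 1.3]
opening: 59.1
grasp_force: 0.0
```

arm_command --targets '[0,0,-1,0,0,0,70,0,0,-1,0,0,0,70,0,0,-1,0,0,0,70,0,0,-0.3,0,0,0,70,0,0,0,0,0,0,70]'

```text
t: 24.5
ee_pos: [434.6, 309.3, 150.9]
eef_rot: [0.0, 0.014, 1.0, 0.0]
force: [-0.1, 1.8, 0.2]
opening: 59.6
grasp_force: 0.0
```

```bash
python3 - <<'E'
from rig import manip,get_image
from h import *
o=manip.get_obs(); print(o["t"],o["ee_pos"],o["q"].round(3))
D={n:get_image(n) for n in("top","side")}
for n in D: np.savez(n+"2.npz",**D[n])
cv2.imwrite("pics/t3.png",np.vstack([D["top"]["image"][140:300,140:500,::-1],D["side"]["image"][100:400,150:510,::-1]]))
q=cloud(D["top"]); im=D["top"]["image"].astype(int); q=q.reshape(-1,3)
s=cloud(D["side"]).reshape(-1,3)
def near(p,c,rx,ry,a,b): return p[(abs(p[:,0]-c[0])<rx)&(abs(p[:,1]-c[1])<ry)&(p[:,2]>a)&(p[:,2]<b)]
for n,p in(("top",q),("side",s)):
    r=near(p,(630,13),45,115,43,49); print(n,"rack",rect(r[:,:2]),np.median(r,0).round(1), np.percentile(r[:,:2],[2,98],axis=0).round(1).tolist())
    t=near(p,(477,-338),140,70,5.8,12); print(n,"tray",len(t),rect(t[:,:2]),np.median(t,0).round(1))
    for k,c in(("bat",(578,333)),("chuck",(505,322)),("oil",(435,309))):
        r=near(p,c,25,25,60,85); print(n,k,len(r),r.mean(0).round(1) if len(r) else "")
E
```

```text
24.5 [434.58789106 309.29393095 150.90056956] [ 0.409  0.297  1.691 -0.     1.153 -1.133]
top rack (array([631.6,   3.9]), 187.4, 42.0, 87.9) [630.6   4.   45.7] [[609.9, -87.2], [653.0, 94.4]]
top tray 742 (array([ 474.9, -336.5]), 249.4, 137.3, 0.6) [ 471.5 -339.4    7.3]
top bat 98 [574.1 331.3  67.6]
top chuck 61 [500.  319.8  66. ]
top oil 17 [423. 307.  72.]
side rack (array([635.9,   3. ]), 192.8, 40.8, 86.9) [634.2  -9.9  45.5] [[613.0, -91.2], [656.0, 88.2]]
side tray 1483 (array([ 477.3, -337.1]), 226.4, 81.5, 12.0) [ 473.2 -353.7    8.3]
side bat 47 [577.4 326.3  66.2]
side chuck 29 [504.  316.6  64.8]
side oil 46 [432.3 303.7  70. ]
```

View pics/t3.png

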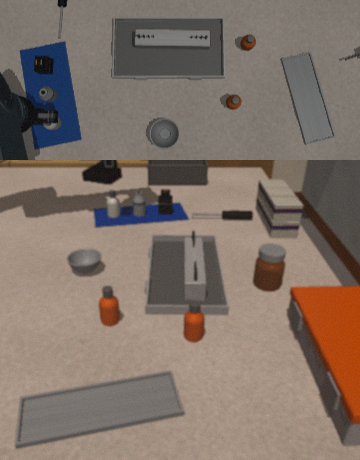

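Both views show the battery, chuck and oil standing on the mat, and the rack unmoved. Next I turn about 91° and move over the rack.

arm_command --targets '[0,0,0,0,0,0.5,65,0,0,0,0,0,0.95,65,0,0,0,0,0,0.95,65,0,0,0,0,0,0.95,65,0,0,0,0,0,0.95,65]' --force 80

```text
t: 25.22
ee_pos: [433.6, 308.9, 148.9]
eef_rot: [-0.001, 0.312, 0.95, -0.001]
force: [-0.0, 0.1, 0.1]
opening: 55.1
grasp_force: 0.0
```

arm_command --targets '[0,0,0,0,0,0.95,65,0,0,0,0,0,0.95,65,0,0,0,0,0,0.95,65,0,0,0,0,0,0.95,65,0,0,0,0,0,0.95,65]'

```text
t: 25.85
ee_pos: [433.6, 308.8, 148.9]
eef_rot: [-0.001, 0.604, 0.797, -0.001]
force: [-0.3, -0.3, -0.2]
opening: 55.6
grasp_force: 0.0
```

arm_command --targets '[0,0,0,0,0,0.95,65,0,0,0,0,0,0.95,65,0,0,0,0,0,0.41,65,0,0,0,0,0,0,65,0,0,0,0,0,0,65]'

```text
t: 26.48
ee_pos: [434.0, 309.0, 149.8]
eef_rot: [-0.0, 0.722, 0.692, -0.001]
force: [-0.1, 0.2, -0.1]
opening: 55.4
grasp_force: 0.0
```

arm_command --targets '[-0.98,0.72,0,0,0,0,65,-0.98,0.72,0,0,0,0,65,-0.98,0.72,0,0,0,0,65,-0.98,0.72,0,0,0,0,65,-0.98,0.72,0,0,0,0,65]'

```text
t: 27.1
ee_pos: [536.3, 156.6, 150.3]
eef_rot: [-0.0, 0.722, 0.692, -0.0]
force: [-0.8, -0.9, -0.3]
opening: 55.5
grasp_force: 0.0
```

arm_command --targets '[-0.98,0.72,0,0,0,0,65,-0.98,0.72,0,0,0,0,65,-0.98,0.72,0,0,0,0,65,-0.98,0.72,0,0,0,0,65,-0.98,0.72,0,0,0,0,65]'

```text
t: 27.72
ee_pos: [637.7, 4.9, 150.2]
eef_rot: [-0.0, 0.722, 0.692, -0.0]
force: [0.5, 0.9, 0.4]
opening: 55.6
grasp_force: 0.0
```

arm_command --targets '[0,0,0,0,0,0,65,0,0,0,0,0,0,65]'

```text
t: 27.98
ee_pos: [636.7, 6.3, 150.0]
eef_rot: [-0.001, 0.723, 0.691, -0.0]
force: [-0.1, 0.3, 0.1]
opening: 55.6
grasp_force: 0.0
```

arm_command --targets '[-0.03,0,1,0,0,0,68,0,0,1,0,0,0,68,0,0,1,0,0,0,68,0,0,0.4,0,0,0,68,0,0,0.3,0,0,0,68]'

```text
t: 28.6
ee_pos: [637.1, 5.8, 39.6]
eef_rot: [0.0, 0.722, 0.692, 0.0]
force: [-0.3, 0.0, -0.2]
opening: 57.5
grasp_force: 0.0
```

arm_command --targets '[0,0,0.2,0,0,0,68,0,0,0.2,0,0,0,68,0,0,0,0,0,0,68]'

```text
t: 28.98
ee_pos: [637.1, 5.1, 27.5]
eef_rot: [-0.0, 0.723, 0.691, -0.0]
force: [0.8, -0.6, 0.0]
opening: 58.1
grasp_force: 0.0
```

```bash
python3 - <<'E'
from rig import manip,get_image
import cv2,numpy as np
o=manip.get_obs(); print(o["t"],o["ee_pos"],o["force"])
d=get_image("side")
cv2.imwrite("pics/s4.png",cv2.resize(d["image"][120:270,270:420,::-1],None,fx=3.8,fy=3.8))
E
```

```text
28.975 [637.12509195   5.05750793  27.54517125] [ 0.78767476 -0.62782839  0.04866606]
```

View pics/s4.png

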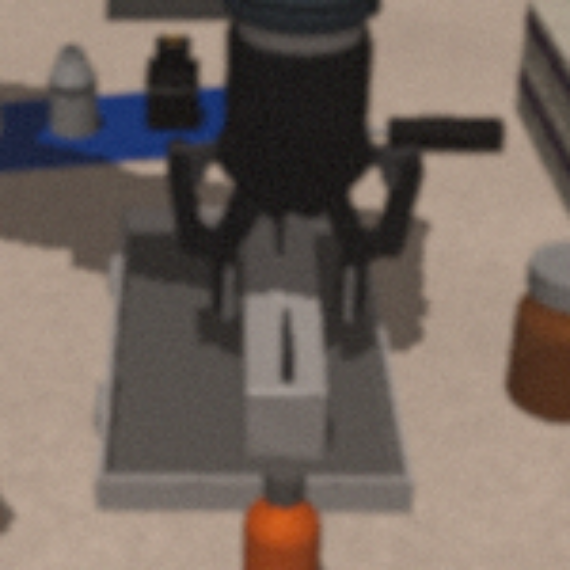

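The fingers, at (228,290) and (350,295), straddle the rack cleanly. Next I go a little lower and close.

arm_command --targets '[0,0,0.4,0,0,0,68,0,0,0,0,0,0,60,0,0,0,0,0,0,50,0,0,0,0,0,0,40,0,0,0,0,0,0,35]'

```text
t: 29.65
ee_pos: [637.1, 5.1, 15.6]
eef_rot: [-0.0, 0.723, 0.691, -0.0]
force: [-0.7, -0.2, -1.2]
opening: 40.6
grasp_force: 82.4
```

arm_command --targets '[0,0,0,0,0,0,35,0,0,0,0,0,0,35]'

```text
t: 29.9
ee_pos: [637.1, 5.1, 15.6]
eef_rot: [-0.0, 0.723, 0.691, -0.0]
force: [-0.9, 0.0, -1.7]
opening: 40.5
grasp_force: 82.4
```

arm_command --targets '[0,0,-0.2,0,0,0,35,0,0,-0.5,0,0,0,35,0,0,-0.9,0,0,0,35,0,0,-0.9,0,0,0,35,0,0,-0.9,0,0,0,35]'

```text
t: 30.52
ee_pos: [637.4, 5.1, 119.6]
eef_rot: [0.0, 0.723, 0.691, 0.0]
force: [-0.1, 1.1, -4.3]
opening: 40.9
grasp_force: 81.8
```

arm_command --targets '[0,0,0,0,0,0.5,35,0,0,0,0,0,0.9,35,0,0,0,0,0,0.9,35,0,0,0,0,0,0.9,35,0,0,0,0,0,0.9,35]'

```text
t: 31.15
ee_pos: [637.4, 5.1, 118.8]
eef_rot: [0.0, 0.889, 0.457, 0.0]
force: [0.2, 0.2, -3.0]
opening: 40.6
grasp_force: 81.9
```

arm_command --targets '[0,0,0,0,0,0.9,35,0,0,0,0,0,0.9,35,0,0,0,0,0,0.9,35,0,0,0,0,0,0.9,35,0,0,0,0,0,0.9,35]'

```text
t: 31.78
ee_pos: [637.4, 5.1, 118.8]
eef_rot: [0.0, 0.987, 0.16, 0.001]
force: [-0.2, -0.6, -3.1]
opening: 40.6
grasp_force: 81.8
```

arm_command --targets '[0,0,0,0,0,0.85,35,0,0,0,0,0,0,35,-0.34,0.45,0,0,0,0,35,-0.68,0.91,0,0,0,0,35,-0.68,0.91,0,0,0,0,35]'

```text
t: 32.4
ee_pos: [600.4, -73.5, 117.8]
eef_rot: [0.0, 0.995, 0.105, -0.0]
force: [-0.7, -0.3, -3.9]
opening: 40.7
grasp_force: 81.8
```

arm_command --targets '[-0.68,0.91,0,0,0,0,35,-0.68,0.91,0,0,0,0,35,-0.68,0.91,0,0,0,0,35,-0.68,0.91,0,0,0,0,35,-0.68,0.91,0,0,0,0,35]'

```text
t: 33.02
ee_pos: [528.3, -228.4, 118.0]
eef_rot: [0.0, 0.995, 0.104, 0.0]
force: [0.3, 0.1, -3.7]
opening: 40.9
grasp_force: 81.8
```

arm_command --targets '[-0.68,0.91,0,0,0,0,35,-0.68,0.91,0,0,0,0,35,-0.68,0.91,0,0,0,0,35,-0.34,0.5,0,0,0,0,35,0,0,0,0,0,0,35]'

```text
t: 33.65
ee_pos: [478.9, -337.3, 117.8]
eef_rot: [0.0, 0.995, 0.103, 0.0]
force: [0.2, 0.4, -3.4]
opening: 40.9
grasp_force: 81.8
```

arm_command --targets '[0,0,0.8,0,0,0,35,0,0,0.8,0,0,0,35,0,0,0.7,0,0,0,35,0,0,0.5,0,0,0,35,0,0,0,0,0,0,35]'

```text
t: 34.28
ee_pos: [479.3, -334.7, 32.5]
eef_rot: [-0.001, 0.995, 0.104, -0.001]
force: [-0.5, -0.7, -3.6]
opening: 40.8
grasp_force: 81.8
```

```bash
python3 - <<'E'
from rig import manip,get_image
from h import *
o=manip.get_obs(); print(o["t"],o["ee_pos"])
D={n:get_image(n) for n in("top","side")}
cv2.imwrite("pics/s5.png",np.hstack([cv2.resize(D["top"]["image"][180:295,405:490,::-1],(340,460)),cv2.resize(D["side"]["image"][250:390,150:340,::-1],(624,460))[:,:430]]))
for n in D:
    p=cloud(D[n]).reshape(-1,3); zb=o["ee_pos"][2]-15.6+4
    for a,b,k in((zb+38,zb+46,"rack"),(6,12,"rim")):
        m=(abs(p[:,0]-479)<125)&(abs(p[:,1]+337)<65)&(p[:,2]>a)&(p[:,2]<b); print(n,k,m.sum(),rect(p[m][:,:2]))
E
```

```text
34.275 [ 479.25257851 -334.69667839   32.54865411]
top rack 392 (array([ 530.5, -324. ]), 78.4, 42.2, 11.4)
top rim 158 (array([ 524.1, -328.1]), 131.0, 93.6, 5.9)
side rack 2724 (array([ 481.2, -342.3]), 190.4, 57.3, 12.4)
side rim 941 (array([ 477.7, -338.7]), 227.3, 80.1, 11.3)
```

View pics/s5.png

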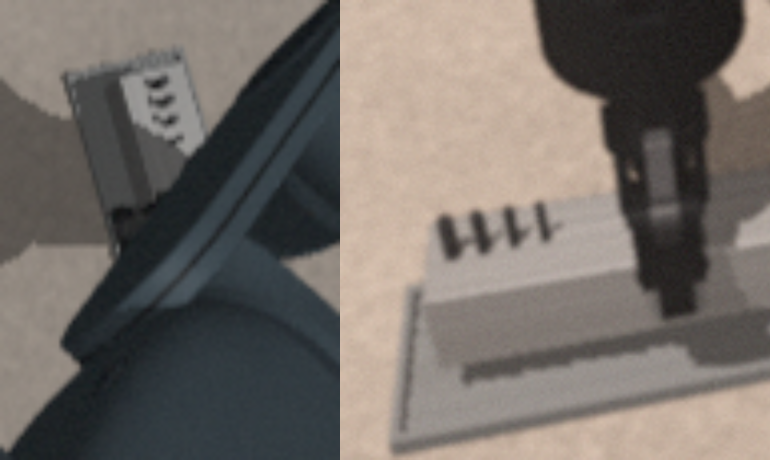

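The rack hangs about 17 mm above the tray, aligned, and within about 3 mm of centre. I make a small correction and lower it.

arm_command --targets '[-0.07,0.07,0.2,0,0,0,35,0,0,0.2,0,0,0,35,0,0,0,0,0,0,35,0,0,0,0,0,0,35]'

```text
t: 34.88
ee_pos: [477.9, -338.7, 21.6]
eef_rot: [-0.0, 0.995, 0.103, 0.0]
force: [-0.3, 0.0, -4.1]
opening: 41.3
grasp_force: 81.8
```

arm_command --targets '[0,0,0.08,0,0,0,35,0,0,0,0,0,0,35,0,0,0,0,0,0,35]'

```text
t: 35.25
ee_pos: [478.0, -338.6, 19.2]
eef_rot: [-0.0, 0.995, 0.103, 0.0]
force: [-0.0, -0.1, -4.5]
opening: 40.8
grasp_force: 81.8
```

arm_command --targets '[0,-0.04,0.08,0,0,0,35,0,0,0,0,0,0,35,0,0,0,0,0,0,35]'

```text
t: 35.62
ee_pos: [477.7, -337.4, 16.8]
eef_rot: [-0.0, 0.995, 0.103, -0.0]
force: [0.2, -0.6, -3.5]
opening: 40.8
grasp_force: 81.8
```

arm_command --targets '[0,0,0.06,0,0,0,35,0,0,0,0,0,0,35,0,0,0,0,0,0,35]'

```text
t: 36.0
ee_pos: [477.9, -337.6, 15.5]
eef_rot: [0.0, 0.995, 0.103, 0.0]
force: [-0.8, 1.0, 2.5]
opening: 40.9
grasp_force: 82.4
```

arm_command --targets '[0,0,0,0,0,0,50,0,0,0,0,0,0,60,0,0,0,0,0,0,62,0,0,0,0,0,0,62,0,0,-0.3,0,0,0,62]'

```text
t: 36.62
ee_pos: [477.2, -337.0, 23.6]
eef_rot: [-0.001, 0.995, 0.103, -0.001]
force: [0.0, -0.7, 0.5]
opening: 52.8
grasp_force: 0.0
```

arm_command --targets '[0,0,-0.5,0,0,0,62,0,0,-0.9,0,0,0,62,0,0,-1,0,0,0,62,0,0,-1,0,0.0,0,62,0,0,-0.5,0,0,0,62]'

```text
t: 37.25
ee_pos: [478.5, -338.2, 144.0]
eef_rot: [0.002, 0.995, 0.103, 0.001]
force: [0.1, 1.1, 0.1]
opening: 52.9
grasp_force: 0.0
```

arm_command --targets '[0,0,0,0,0,0.85,70,0,0,0,0,0,0.84,70,0,0,0,0,0,0,70,-0.1,-0.5,0,0,0,0,70,-0.1,-0.98,0,0,0,0,70]'

```text
t: 37.88
ee_pos: [472.6, -292.3, 140.7]
eef_rot: [-0.0, 1.0, -0.014, -0.0]
force: [0.0, 0.5, -0.3]
opening: 60.2
grasp_force: 0.0
```

arm_command --targets '[-0.1,-0.98,0,0,0,0,70,-0.1,-0.98,0,0,0,0,70,-0.1,-0.98,0,0,0,0,70,-0.1,-0.98,0,0,0,0,70,-0.1,-0.98,0,0,0,0,70]'

```text
t: 38.5
ee_pos: [461.5, -143.5, 140.9]
eef_rot: [-0.0, 1.0, -0.013, -0.0]
force: [-0.4, -0.1, -0.6]
opening: 59.6
grasp_force: 0.0
```

arm_command --targets '[-0.1,-0.98,0,0,0,0,70,-0.1,-0.98,0,0,0,0,70,-0.1,-0.98,0,0,0,0,70,-0.1,-0.98,0,0,0,0,70,-0.1,-0.98,0,0,0,0,70]'

```text
t: 39.12
ee_pos: [450.4, 3.6, 140.9]
eef_rot: [-0.0, 1.0, -0.013, -0.0]
force: [0.2, 0.6, -0.1]
opening: 59.6
grasp_force: 0.0
```

```bash
python3 - <<'E'
from rig import manip,get_image
from h import *
o=manip.get_obs(); print(o["t"],o["ee_pos"],o["eef_rot"],o["q"].round(2))
D={n:get_image(n) for n in("top","side")}
cv2.imwrite("pics/s6.png",np.hstack([cv2.resize(D["top"]["image"][180:295,405:490,::-1],(340,460)),cv2.resize(D["side"]["image"][250:390,150:340,::-1],(624,460))[:,:430]]))
for n in D:
    p=cloud(D[n]).reshape(-1,3)
    for a,b,k in((44,49,"rack"),(6,12,"rim")):
        m=(abs(p[:,0]-479)<125)&(abs(p[:,1]+337)<65)&(p[:,2]>a)&(p[:,2]<b); print(n,k,m.sum(),rect(p[m][:,:2]),np.median(p[m],0).round(1))
E
```

```text
39.125 [450.44650642   3.57379883 140.94909549] [-1.63574538e-04  9.99910180e-01 -1.33997864e-02 -2.27597738e-04] [-0.24  0.17  1.89  0.    1.08  1.36]
top rack 872 (array([ 474.6, -337.9]), 189.2, 42.5, 11.6) [ 472.1 -338.6   46. ]
top rim 481 (array([ 473.9, -329.7]), 231.5, 119.4, 4.4) [ 460.9 -323.5    8.3]
side rack 3017 (array([ 478.2, -339.2]), 189.1, 44.1, 11.9) [ 474.9 -341.4   45.6]
side rim 1336 (array([ 477.4, -337.9]), 226.2, 81.3, 12.2) [ 474.9 -365.     8.5]
```

View pics/s6.png

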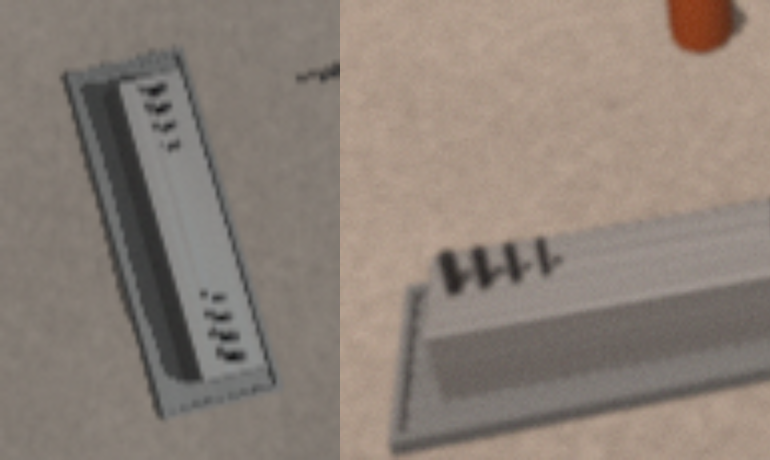

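The rack lies flat, bits up, with its centre within about 2 mm of the tray's. Next I go to the oil.

arm_command --targets '[-0.07,-0.7,0,0,0,0,70,-0.07,-0.95,0,0,0,0,70,-0.07,-0.95,0,0,0,0,70,-0.07,-0.95,0,0,0,0,70,-0.07,-0.95,0,0,0,0,70]' --force 30

```text
t: 39.85
ee_pos: [444.5, 137.6, 141.0]
eef_rot: [0.0, 1.0, -0.014, -0.0]
force: [0.2, -0.4, -0.3]
opening: 59.9
grasp_force: 0.0
```

arm_command --targets '[-0.07,-0.95,0,0,0,0,70,-0.07,-0.95,0,0,0,0,70,-0.07,-0.95,0,0,0,0,70,-0.07,-0.95,0,0,0,0,70,-0.07,-0.95,0,0,0,0,70]'

```text
t: 40.48
ee_pos: [438.3, 280.3, 140.9]
eef_rot: [0.0, 1.0, -0.014, -0.0]
force: [0.2, 0.2, 0.0]
opening: 59.5
grasp_force: 0.0
```

arm_command --targets '[-0.07,-0.9,0,0,0,0,70,0,0,0,0,0,0,70,0,0,0,0,0,0,70]'

```text
t: 40.85
ee_pos: [436.9, 306.1, 140.8]
eef_rot: [0.0, 1.0, -0.014, -0.0]
force: [0.9, 0.3, -1.2]
opening: 60.4
grasp_force: 0.0
```

arm_command --targets '[-0.07,-0.11,0.9,0,0,0,70,0,0,1,0,0,0,70,0,0,1,0,0,0,70,0,0,1,0,0,0,70,0,0,0.3,0,0,0,70]'

```text
t: 41.48
ee_pos: [434.1, 308.6, 13.4]
eef_rot: [0.001, 1.0, -0.015, -0.002]
force: [-1.3, -0.1, -0.9]
opening: 59.4
grasp_force: 0.0
```

arm_command --targets '[0,0,0,0,0,0,50,0,0,0,0,0,0,40,0,0,0,0,0,0,30,0,0,0,0,0,0,30,0,0,0,0,0,0,30]'

```text
t: 42.1
ee_pos: [435.8, 310.5, 15.9]
eef_rot: [-0.0, 1.0, -0.014, 0.001]
force: [0.1, -0.6, 6.1]
opening: 35.3
grasp_force: 30.5
```

arm_command --targets '[0,0,-0.3,0,0,0,30,0,0,-0.9,0,0,0,30,0,0,-1,0,0,0,30,0,0,-1,0,0,0,30,0.21,0.48,0,0,0,0,30]'

```text
t: 42.72
ee_pos: [442.5, 296.7, 113.5]
eef_rot: [-0.001, 1.0, -0.014, 0.003]
force: [0.7, -0.3, -1.2]
opening: 34.8
grasp_force: 30.2
```

arm_command --targets '[0.42,0.95,0,0,0,0,30,0.42,0.95,0,0,0,0,30,0.42,0.95,0,0,0,0,30,0.42,0.95,0,0,0,0,30,0.42,0.95,0,0,0,0,30]'

```text
t: 43.35
ee_pos: [499.3, 149.6, 109.6]
eef_rot: [0.0, 1.0, -0.015, -0.001]
force: [0.8, 0.4, -1.1]
opening: 34.9
grasp_force: 30.1
```

arm_command --targets '[0.42,0.95,0,0,0,0,30,0.42,0.95,0,0,0,0,30,0.42,0.95,0,0,0,0,30,0.42,0.95,0,0,0,0,30,0.42,0.95,0,0,0,0,30]'

```text
t: 43.98
ee_pos: [558.0, 5.5, 109.5]
eef_rot: [-0.0, 1.0, -0.015, -0.001]
force: [0.1, 0.0, 0.2]
opening: 34.7
grasp_force: 30.1
```

arm_command --targets '[0.42,0.95,0,0,0,0,30,0.42,0.95,0,0,0,0,30,0.21,0.48,0,0,0,0,30,0,0,0,0,0,0,30,0,0,0,0,0,0,30]'

```text
t: 44.6
ee_pos: [587.4, -64.2, 110.5]
eef_rot: [-0.0, 1.0, -0.014, -0.001]
force: [-0.6, 0.2, -1.1]
opening: 35.1
grasp_force: 30.2
```

arm_command --targets '[0.07,0.06,0.9,0,0,0,30,0,0,0.9,0,0,0,30,0,0,0.7,0,0,0,30,0,0,0.4,0,0,0,30,0,0,0,0,0,0,30]'

```text
t: 45.22
ee_pos: [589.5, -66.0, 23.4]
eef_rot: [-0.0, 1.0, -0.014, -0.001]
force: [1.0, 0.3, -0.4]
opening: 34.9
grasp_force: 30.2
```

arm_command --targets '[0,0,0,0,0,0,30,0,0,0,0,0,0,30]'

```text
t: 45.48
ee_pos: [591.0, -67.1, 25.0]
eef_rot: [0.0, 1.0, -0.014, 0.001]
force: [-0.5, 0.4, -0.7]
opening: 34.6
grasp_force: 30.2
```

arm_command --targets '[-0.04,-0.03,0.2,0,0,0,30,0,0,0,0,0,0,30,0,0,0,0,0,0,30]'

```text
t: 45.85
ee_pos: [589.0, -66.1, 17.9]
eef_rot: [-0.0, 1.0, -0.014, -0.0]
force: [0.9, -0.3, -1.4]
opening: 34.9
grasp_force: 30.2
```

arm_command --targets '[0,0,0.07,0,0,0,30,0,0,0,0,0,0,30,0,0,0,0,0,0,30]'

```text
t: 46.22
ee_pos: [589.4, -66.1, 16.9]
eef_rot: [0.0, 1.0, -0.014, 0.0]
force: [-1.7, 0.2, 5.6]
opening: 35.3
grasp_force: 30.8
```

arm_command --targets '[0,0,0,0,0,0,50,0,0,0,0,0,0,70,0,0,0,0,0,0,70,0,0,-0.3,0,0,0,70,0,0,-0.9,0,0,0,70]' --force 40

```text
t: 46.85
ee_pos: [587.9, -65.7, 51.3]
eef_rot: [-0.0, 1.0, -0.014, -0.002]
force: [0.4, -0.6, 0.0]
opening: 59.8
grasp_force: 0.0
```

arm_command --targets '[0,0,-1,0,0,0,70,0,0,-1,0,0,0,70,-0.12,-0.5,-0.6,0,0,0,70,-0.25,-0.99,0,0,0,0,70,-0.25,-0.99,0,0,0,0,70]'

```text
t: 47.48
ee_pos: [572.0, 10.5, 130.2]
eef_rot: [-0.0, 1.0, -0.015, -0.0]
force: [-0.1, -0.2, -0.6]
opening: 59.9
grasp_force: 0.0
```

arm_command --targets '[-0.25,-0.99,0,0,0,0,70,-0.25,-0.99,0,0,0,0,70,-0.25,-0.99,0,0,0,0,70,-0.25,-0.99,0,0,0,0,70,-0.25,-0.99,0,0,0,0,70]'

```text
t: 48.1
ee_pos: [538.2, 160.2, 129.8]
eef_rot: [-0.0, 1.0, -0.014, -0.0]
force: [-0.2, -0.1, -0.1]
opening: 59.5
grasp_force: 0.0
```

arm_command --targets '[-0.25,-0.99,0,0,0,0,70,-0.25,-0.99,0,0,0,0,70,-0.25,-0.99,0,0,0,0,70,-0.25,-0.99,0,0,0,0,70,-0.25,-0.99,0,0,0,0,70]'

```text
t: 48.72
ee_pos: [504.7, 309.5, 129.7]
eef_rot: [0.0, 1.0, -0.014, -0.001]
force: [-0.5, -1.2, -0.1]
opening: 59.8
grasp_force: 0.0
```

arm_command --targets '[-0.12,-0.5,0,0,0,0,70,0,0,0,0,0,0,70,0,0,0,0,0,0,70]'

```text
t: 49.1
ee_pos: [503.1, 322.3, 129.8]
eef_rot: [0.0, 1.0, -0.015, -0.0]
force: [-0.8, -0.6, 0.2]
opening: 60.0
grasp_force: 0.0
```

arm_command --targets '[0.07,0,0.9,0,0,0,70,0,0,1,0,0,0,70,0,0,1,0,0,0,70,0,0,0.97,0,0,0,70,0,0,0,0,0,0,70]'

```text
t: 49.72
ee_pos: [503.7, 321.0, 11.6]
eef_rot: [0.001, 1.0, -0.015, -0.002]
force: [-0.5, -0.2, 1.1]
opening: 59.9
grasp_force: 0.0
```

arm_command --targets '[0,0,0,0,0,0,50,0,0,0,0,0,0,40,0,0,0,0,0,0,30,0,0,0,0,0,0,30,0,0,0,0,0,0,30]'

```text
t: 50.35
ee_pos: [506.5, 323.1, 15.5]
eef_rot: [-0.0, 1.0, -0.014, 0.002]
force: [0.6, -2.7, 5.7]
opening: 35.0
grasp_force: 39.9
```

arm_command --targets '[0,0,-0.3,0,0,0,30,0,0,-0.9,0,0,0,30,0,0,-1,0,0,0,30,0,0,-1,0,0,0,30,0.14,0.46,0,0,0,0,30]'

```text
t: 50.98
ee_pos: [510.4, 310.1, 112.5]
eef_rot: [-0.001, 1.0, -0.014, 0.003]
force: [-0.6, 0.1, -1.9]
opening: 34.5
grasp_force: 40.3
```

arm_command --targets '[0.28,0.92,0,0,0,0,30,0.28,0.92,0,0,0,0,30,0.28,0.92,0,0,0,0,30,0.28,0.92,0,0,0,0,30,0.28,0.92,0,0,0,0,30]'

```text
t: 51.6
ee_pos: [546.0, 168.0, 108.0]
eef_rot: [0.0, 1.0, -0.015, -0.002]
force: [0.6, 1.0, -1.9]
opening: 34.9
grasp_force: 40.3
```

arm_command --targets '[0.28,0.92,0,0,0,0,30,0.28,0.92,0,0,0,0,30,0.28,0.92,0,0,0,0,30,0.28,0.92,0,0,0,0,30,0.28,0.92,0,0,0,0,30]'

```text
t: 52.22
ee_pos: [583.8, 29.1, 107.9]
eef_rot: [-0.0, 1.0, -0.015, -0.002]
force: [0.8, 0.1, -1.8]
opening: 34.2
grasp_force: 40.3
```

arm_command --targets '[0.14,0.46,0,0,0,0,30,0,0,0,0,0,0,30,0,0,0,0,0,0,30]'

```text
t: 52.6
ee_pos: [588.1, 17.6, 109.3]
eef_rot: [-0.0, 1.0, -0.014, -0.001]
force: [-0.2, 0.6, -2.3]
opening: 34.8
grasp_force: 40.4
```

Correct x by +2 mm, then go down about 85 mm and finish in small steps.

arm_command --targets '[0.06,0.0,0.9,0,0,0,30,0,0,0.9,0,0,0,30,0,0,0.7,0,0,0,30,0,0,0.3,0,0,0,30,0,0,0,0,0,0,30]'

```text
t: 53.22
ee_pos: [590.2, 17.5, 25.5]
eef_rot: [-0.0, 1.0, -0.014, -0.001]
force: [0.5, -0.6, -1.4]
opening: 34.8
grasp_force: 40.3
```

arm_command --targets '[0,0,0.1,0,0,0,30,0,0,0,0,0,0,30,0,0,0,0,0,0,30]'

```text
t: 53.6
ee_pos: [590.9, 16.7, 23.4]
eef_rot: [0.0, 1.0, -0.014, 0.0]
force: [0.4, -1.1, -2.4]
opening: 35.0
grasp_force: 40.3
```

arm_command --targets '[0,0,0.18,0,0,0,30,0,0,0,0,0,0,30,0,0,0,0,0,0,30]'

```text
t: 53.98
ee_pos: [590.5, 16.7, 17.3]
eef_rot: [-0.0, 1.0, -0.014, -0.0]
force: [0.2, -0.0, -2.8]
opening: 34.8
grasp_force: 40.3
```

arm_command --targets '[0,0,0.06,0,0,0,30,0,0,0,0,0,0,30,0,0,0,0,0,0,30]'

```text
t: 54.35
ee_pos: [590.8, 16.7, 16.5]
eef_rot: [0.0, 1.0, -0.014, 0.0]
force: [-2.5, 0.4, 5.1]
opening: 34.7
grasp_force: 41.0
```

arm_command --targets '[0,0,0,0,0,0,50,0,0,0,0,0,0,70,0,0,0,0,0,0,70,0,0,-0.3,0,0,0,70,0,0,-0.9,0,0,0,70]'

```text
t: 54.98
ee_pos: [589.4, 16.9, 51.0]
eef_rot: [-0.0, 1.0, -0.014, -0.002]
force: [-0.1, 0.1, 0.3]
opening: 59.7
grasp_force: 0.0
```

arm_command --targets '[0,0,-1,0,0,0,70,0,0,-1,0,0,0,70,-0.04,-0.5,-0.6,0,0,0,70,-0.06,-0.96,0,0,0,0,70,-0.06,-0.96,0,0,0,0,70]'

```text
t: 55.6
ee_pos: [588.2, 90.0, 130.8]
eef_rot: [0.0, 1.0, -0.015, 0.001]
force: [-0.1, 0.1, -0.6]
opening: 60.0
grasp_force: 0.0
```

arm_command --targets '[-0.06,-0.96,0,0,0,0,70,-0.06,-0.96,0,0,0,0,70,-0.06,-0.96,0,0,0,0,70,-0.06,-0.96,0,0,0,0,70,-0.06,-0.96,0,0,0,0,70]'

```text
t: 56.22
ee_pos: [583.1, 234.7, 130.3]
eef_rot: [-0.0, 1.0, -0.014, 0.0]
force: [0.4, 0.6, -0.4]
opening: 59.5
grasp_force: 0.0
```

arm_command --targets '[-0.06,-0.96,0,0,0,0,70,-0.06,-0.96,0,0,0,0,70,-0.06,-0.96,0,0,0,0,70,0,-0.48,0,0,0,0,70,0,0,0,0,0,0,70]'

```text
t: 56.85
ee_pos: [580.5, 335.1, 129.7]
eef_rot: [0.0, 1.0, -0.014, 0.0]
force: [0.2, -1.2, 0.3]
opening: 60.1
grasp_force: 0.0
```

arm_command --targets '[0,0,0,0,0,0,70]'

```text
t: 56.98
ee_pos: [580.7, 333.6, 129.6]
eef_rot: [0.0, 1.0, -0.015, -0.0]
force: [-0.5, -0.3, 0.5]
opening: 59.3
grasp_force: 0.0
```

arm_command --targets '[-0.06,0,0.9,0,0,0,70,0,0,1,0,0,0,70,0,0,1,0,0,0,70,0,0,0.93,0,0,0,70,0,0,0,0,0,0,70]'

```text
t: 57.6
ee_pos: [577.1, 332.6, 12.3]
eef_rot: [0.001, 1.0, -0.015, -0.003]
force: [0.7, -0.0, 0.6]
opening: 60.0
grasp_force: 0.0
```

arm_command --targets '[0,0,0,0,0,0,50,0,0,0,0,0,0,40,0,0,0,0,0,0,30,0,0,0,0,0,0,30,0,0,0,0,0,0,30]'

```text
t: 58.22
ee_pos: [580.0, 334.8, 16.5]
eef_rot: [-0.0, 1.0, -0.014, 0.002]
force: [0.0, -2.0, 5.5]
opening: 35.5
grasp_force: 41.4
```

arm_command --targets '[0,0,-0.3,0,0,0,30,0,0,-0.9,0,0,0,30,0,0,-0.9,0,0,0,30,0,0,-0.8,0,0,0,30,0.05,0.46,0,0,0,0,30]'

```text
t: 58.85
ee_pos: [580.8, 321.8, 103.9]
eef_rot: [-0.001, 1.0, -0.014, 0.002]
force: [0.8, 0.2, -2.7]
opening: 35.6
grasp_force: 40.5
```

arm_command --targets '[0.1,0.94,0,0,0,0,30,0.1,0.94,0,0,0,0,30,0.1,0.94,0,0,0,0,30,0.1,0.94,0,0,0,0,30,0.1,0.94,0,0,0,0,30]'

```text
t: 59.48
ee_pos: [589.5, 177.5, 100.0]
eef_rot: [0.0, 1.0, -0.015, -0.001]
force: [0.4, -0.1, -1.2]
opening: 35.5
grasp_force: 40.5
```

arm_command --targets '[0.08,0.94,0,0,0,0,30,0.08,0.94,0,0,0,0,30,0.05,0.92,0,0,0,0,30,0,0,0,0,0,0,30,0,0,0,0,0,0,30]'

```text
t: 60.1
ee_pos: [593.8, 95.2, 100.8]
eef_rot: [-0.0, 1.0, -0.015, -0.001]
force: [-0.3, -0.7, -2.6]
opening: 35.8
grasp_force: 40.5
```

arm_command --targets '[0,0,0.9,0,0,0,30,0,0,0.8,0,0,0,30,0,0,0.5,0,0,0,30,0,0,0.2,0,0,0,30,0,0,0,0,0,0,30]'

```text
t: 60.72
ee_pos: [594.7, 95.6, 29.7]
eef_rot: [-0.0, 1.0, -0.014, -0.0]
force: [-0.6, -0.2, -1.3]
opening: 35.5
grasp_force: 40.5
```

arm_command --targets '[0,0,0.15,0,0,0,30,0,0,0,0,0,0,30,0,0,0,0,0,0,30]'

```text
t: 61.1
ee_pos: [594.9, 95.2, 25.6]
eef_rot: [-0.0, 1.0, -0.014, 0.0]
force: [-0.4, 0.1, -2.0]
opening: 35.4
grasp_force: 40.5
```

arm_command --targets '[-0.03,0,0.2,0,0,0,30,0,0,0,0,0,0,30,0,0,0,0,0,0,30]'

```text
t: 61.48
ee_pos: [593.7, 95.3, 19.1]
eef_rot: [-0.0, 1.0, -0.014, -0.0]
force: [-0.5, 0.3, -3.3]
opening: 35.5
grasp_force: 40.5
```

arm_command --targets '[0,0,0.07,0,0,0,30,0,0,0,0,0,0,30,0,0,0,0,0,0,30]'

```text
t: 61.85
ee_pos: [594.1, 95.3, 17.6]
eef_rot: [0.0, 1.0, -0.014, 0.0]
force: [-1.9, -0.0, 2.7]
opening: 35.4
grasp_force: 41.0
```

Contact. I release, rise and back off to the left, then check.

arm_command --targets '[0,0,0,0,0,0,50,0,0,0,0,0,0,70,0,0,0,0,0,0,70,0,0,-0.3,0,0,0,70,0,0,-0.9,0,0,0,70]'

```text
t: 62.48
ee_pos: [592.6, 95.3, 52.5]
eef_rot: [-0.0, 1.0, -0.014, -0.002]
force: [1.1, -0.2, -0.2]
opening: 60.0
grasp_force: 0.0
```

arm_command --targets '[0,0,-1,0,0,0,70,0,0,-1,0,0,0,70,0,0,-1,0,0,0,70,-0.3,-0.6,-0.5,0,0,0,70,-0.3,-0.98,0,0,0,0,70]'

```text
t: 63.1
ee_pos: [577.2, 144.0, 159.7]
eef_rot: [-0.0, 1.0, -0.015, 0.001]
force: [-0.3, 0.3, -0.0]
opening: 59.6
grasp_force: 0.0
```

arm_command --targets '[-0.3,-0.98,0,0,0,0,70,-0.3,-0.98,0,0,0,0,70,-0.3,-0.98,0,0,0,0,70,-0.3,-0.98,0,0,0,0,70,-0.3,-0.98,0,0,0,0,70]'

```text
t: 63.72
ee_pos: [534.6, 293.4, 157.7]
eef_rot: [0.0, 1.0, -0.014, -0.001]
force: [0.4, -0.9, 0.2]
opening: 59.9
grasp_force: 0.0
```

arm_command --targets '[-0.3,-0.98,0,0,0,0,70,-0.3,-0.98,0,0,0,0,70,-0.3,-0.6,0,0,0,0,70,0,0,0,0,0,0,70,0,0,0,0,0,0,70]'

```text
t: 64.35
ee_pos: [511.6, 368.4, 158.0]
eef_rot: [0.0, 1.0, -0.014, -0.0]
force: [0.6, -0.5, -0.2]
opening: 59.9
grasp_force: 0.0
```

```bash
python3 - <<'E'
from rig import manip,get_image
from h import *
o=manip.get_obs(); print(o["t"],o["ee_pos"],o["joint_vel"].round(3))
D={n:get_image(n) for n in("top","side")}
cv2.imwrite("pics/end.png",np.vstack([D["top"]["image"][90:300,140:500,::-1],D["side"]["image"][90:390,150:510,::-1]]))
for n in D:
    p0=cloud(dict(np.load(n+"0.npz"))).reshape(-1,3); p=cloud(D[n]).reshape(-1,3)
    for k,c,a,b in(("bat",(588,95),60,75),("chuck",(585,16),58,75),("oil",(583,-66),66,85),("bowl",(396,30),20,45),("jar",(786,-30),70,95)):
        f=lambda q:(lambda r:(rect(r[:,:2])[0],r.mean(0).round(1)))(q[(np.hypot(q[:,0]-c[0],q[:,1]-c[1])<(24 if b<90 and a!=20 else 50))&(q[:,2]>a)&(q[:,2]<b)])
        print(n,k,*f(p0),*f(p))
    m=(abs(p[:,0]-479)<125)&(abs(p[:,1]+337)<65)&(p[:,2]>44)&(p[:,2]<49); print("rack",rect(p[m][:,:2]))
E
```

```text
64.35 [511.55208584 368.36416672 157.98231336] [-0.018  0.001 -0.001  0.002 -0.001 -0.001]
top bat [587.9  95.4] [587.2  95.4  68.7] [588.3  94.5] [588.3  94.2  68.8]
top chuck [584.   15.8] [583.6  15.9  65.7] [583.8  14.9] [583.8  15.4  65.6]
top oil [581.5 -66.4] [581.8 -66.6  76.7] [581.5 -66.5] [581.5 -66.5  76.8]
top bowl [393.7  29.6] [393.3  31.1  29.9] [393.7  29.7] [393.9  31.2  30.1]
top jar [786.1 -31.2] [784.3 -30.4  83.8] [785.9 -31.3] [784.  -30.3  83.9]
rack (array([ 474.5, -337.8]), 189.0, 42.6, 11.7)
side bat [590.6  92.3] [590.4  89.9  67. ] [591.2  92.6] [591.4  89.2  67. ]
side chuck [587.7  15.2] [587.9  12.1  64.5] [587.   13.2] [587.9  11.2  64.3]
side oil [585.8 -68. ] [585.8 -70.6  74.1] [585.8 -68.4] [585.6 -70.9  74.2]
side bowl [396.3  28. ] [395.7  31.1  28.5] [396.4  28.3] [395.8  31.6  28.5]
side jar [788.6 -32.1] [786.4 -38.4  82. ] [788.5 -32.1] [786.6 -38.7  81.9]
rack (array([ 478. , -338.9]), 189.4, 43.5, 11.8)
```

View pics/end.png

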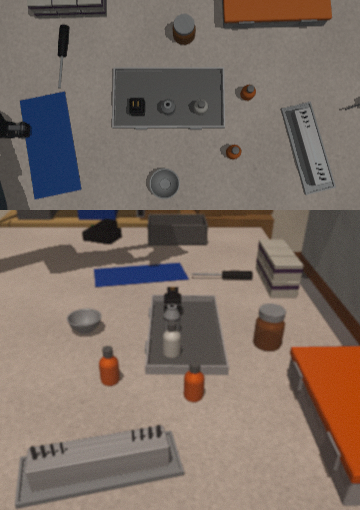

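All three stand back in their places, within about 2 mm by both cameras. The rack is flat in the tray, and the bystanders have not moved.

```bash
python3 -c "
from rig import manip
print(manip.job_done())"
```

```text
the job is handed in; nothing more can be done
None
```

The job is handed in at about 64 s, with no verdict returned: the rack lies flat in the tray within about 2 mm of its centre, and the battery, chuck and oil are each back within about 2 mm of where they stood, by both cameras.

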